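# Roll check of transport tubes

### The job

Transport tubes are sorted on the steel roll-check ramp: those that roll may go on the roller mixer, those that stay put may not. First take the six-sided tube that has stayed lying on the ramp and set it down gently in the grey hold bin; then take the round tube from the perforated steel tray, lay it across the upper end of the ramp and let go, so that it rolls down by itself into the trough at the foot.

Things in the scene. Friction and masses are not known exactly. Their poses are not given: they have to be found in the camera images.
- hex_tube: six-sided closed plastic tube, off-white, violet cap, paper label, 95 mm long, 30 mm across flats (34.6 mm across corners), about 60 g. Starts on the ramp, lying across the slope on a flat, about midway; it does not roll or slide. Origin at its centre, 15 mm off the surface it lies on; x along the tube to the cap
- round_tube: round closed plastic tube of the same materials, 95 mm long, 30 mm diameter all along, about 60 g; rolls freely. Starts lying on the perforated steel tray (200 x 230 mm, floor 3 mm above the table, rim 8 mm high), beside a spare six-sided tube (centres 100 mm apart across, not wanted). Origin at its centre; x along the tube to the cap
- ramp: fixed perforated steel ramp, 300 long, 136 mm wide, slope 10 deg. Origin on the table under its middle; x level towards downhill, y across, z up. Surface height 38.5 mm at x=0, 65 mm at the open upper end (x=-150), 26 mm at x=70; there a 5 mm step down into the plain trough (x=70 to 150, sloping on; end wall 45 mm high). Side guards 130 mm apart, 14 mm above the surface
- bin: fixed grey plastic hold bin, open on top, 150 mm along x by 190 mm along y outside, walls 4 mm thick, 50 mm high, floor 4 mm above the table. Origin under its centre, on the table
There are look-alikes about, which are no part of the job. Leave any red look-alike of the hex_tube alone.

How it is judged:
By the outcome, as a careful person would: the job done as asked, in the order asked, and still so for the second after the job is handed in, with the robot touching nothing.
It also fails if it takes over 64 s, if anything falls off the work surface, if the arm or the gripper's body presses on something with over 40 N, if the wrist force passes 120 N, or if a joint passes its speed limit or range.

### The arm

A 7-joint arm with a two-finger parallel gripper is mounted at the origin on the work surface. World frame = base frame: x ahead of the robot, y to its left, z up, the work surface at z = 0. Lengths are in m, angles in rad, forces in N, time in s.
With the tool pointing down it reaches from about 0.425 to 0.875 m from the base axis. Payload 8.4 kg.
Tool frame: the origin (TCP) lies at the very end of the fingers, on their centre line; the grasp point (between the pads) lies 19 mm behind it; x points along the fingers, y is the direction in which the jaws open and shut, and the axes are right-handed (so a half turn about x gives the same grasp; the last joint's range is limited). The gripper opens to 87 mm and grips with 3 to 60 N. Pads are 19 mm wide; open, the fingers measure 117 mm over their backs; the gripper's body (75 mm by 190 mm) begins 51 mm behind the grasp point.
Start: joints at [-1.394, 0.333, 0.04, 1.465, -0.013, 1.343, -0.059], TCP at [0.177, 0.625, 0.223] pointing down, gripper open.
Joint ranges: [-2.58, 2.58], [-0.38, 2.09], [-1.3, 1.39], [0.25, 2.4], [-1.5, 4.64], [0.08, 2.09], [-2.65, 2.65]. Speed limits (rad/s): [2.22, 2.22, 2.79, 2.79, 3.14, 3.14, 3.14].

### API

Orientations are given as a 3x3 rotation matrix whose columns are the frame's x, y, z axes.
In Python, from rig import bot gives the robot as it stands.
- The arm moves only by the shell command python3 -m creep 'ROWS' [FORCE]. ROWS is JSON, a list of rows, each a list of 7 numbers: the shift along the tool's x, y, z in m, then the turn, a rotation vector about the tool's x, y, z in rad, then the closure, from -1 (fully open) to 1 (shut), so that 0 is half open. In form: [[tx, ty, tz, rx, ry, rz, fingers], ...]. A call has 1 to 10 rows; each row is the pose to reach, as a shift and turn from the pose commanded when the call began, along the tool's axes at that moment; what a row does not reach only later rows make up. A row lasts 1/10 s, in which the tool goes at most 50 mm and 8.59 degrees, less where a joint would pass 70% of its speed; a pose out of reach is approached as far as the arm can. A call with a gripper value outside its range is refused whole. The fingers move at their own pace and stop on an object; FORCE is the grip in N (left out, the last holds). Time passes only in rows, so rows that repeat a pose let the fingers close. It gives the time, the measured TCP pose, the force and the opening at its end, in the units of the state.
- bot.get_state(): the state, without advancing time (a new reading comes with each control period).
- bot.capture(name): name is "scene" or "top" or "wrist"; returns a dict with "image" (400x640x3 uint8, blue, green, red), "range_z" (400x640 float32, m along the optical axis (not along the pixel's ray), 0 where there is no reading), "mtx" (3x3 intrinsics, pixels), "xyz" and "rotation" of the camera in the world; the wrist camera has in their place "tool_from_camera" (4x4, takes a point from camera to tool coordinates, whose origin is the TCP and whose axes are the tool frame's). Camera axes: x right, y down, z forward; pixel columns grow to the right and rows downward; lengths in m; the calibration is good to about 2 mm. A picture is of the moment at which its call begins: read the wrist's pose just before it.
- bot.hand_in(): hands the job in, once; it reports no verdict.
The state is a dict: "time_s": time; "joint_pos": joint angles; "qd": joint speeds; "tau": joint torques, N m; "tool_pos": TCP position; "orientation": TCP orientation; "force": force on the tool from outside, world axes, zero at the start; "ft_torque": the same for the moment, N m; "gripper_width": finger opening in m.
Only numpy, scipy, OpenCV 4.12 (cv2) and the standard library are available. Lean on these libraries where they do the work, as an engineer would, in place of code of your own. Each camera call takes 0.05 s, during which the arm holds its last target.

## Working session

There is one attempt and no reset: what is moved stays moved. The work goes in short steps, Python scripts to look and compute and a shell command to move; the robot and the scene stay as the last step left them, time stands still between calls to the robot, and variables do not carry over. Pictures are saved under pics/ and viewed, and the job is handed in when it is done.

```bash
ls; mkdir -p pics; python3 - <<'E'
from rig import bot
import cv2,numpy as np,pickle
s=bot.get_state();print(s)
for n in ["scene","top"]:
    c=bot.capture(n);cv2.imwrite(f"pics/{n}0.png",c["image"]);pickle.dump(c,open(f"{n}0.pkl","wb"));print(n,c["mtx"],c["xyz"],c["rotation"])
E
```

```text
pics
{'time_s': 0.0, 'joint_pos': array([-1.39423412,  0.3338953 ,  0.03986944,  1.46628883, -0.01336779,
        1.34332261, -0.05854477]), 'qd': array([ 9.36413038e-05, -2.91402178e-04, -5.94006506e-04, -4.60166263e-04,
       -5.72806261e-04, -6.07974338e-04,  3.61412129e-05]), 'tau': array([-2.12418913e-04, -6.56358790e+01,  1.33500595e+00, -4.03781641e+01,
       -5.98802883e-02,  4.49040311e-02,  1.18878197e-04]), 'tool_pos': array([0.17688804, 0.62496272, 0.22166074]), 'orientation': array([[-3.11592095e-04,  2.72329055e-01,  9.62204131e-01],
       [-1.61900745e-03,  9.62202779e-01, -2.72329196e-01],
       [-9.99998641e-01, -1.64267128e-03,  1.41087989e-04]]), 'force': array([ 0.32121562, -0.559769  ,  1.51838402]), 'ft_torque': array([0.03876251, 0.00578454, 0.06194411]), 'gripper_width': 0.08731808411721796}
scene [[371.66158723   0.         316.11921244]
 [  0.         371.66158723 202.80985425]
 [  0.           0.           1.        ]] [0.79957585 0.45037002 0.98054304] [[-0.77171087  0.54396258 -0.32949513]
 [ 0.63595344  0.65592231 -0.40660686]
 [-0.00505571 -0.5233265  -0.85211725]]
top [[442.49529091   0.         321.69807713]
 [  0.         442.49529091 204.33080675]
 [  0.           0.           1.        ]] [0.26019964 0.0126275  1.16159239] [[ 0.00250156 -0.98165934  0.19062709]
 [-0.99999245 -0.00188913  0.00339435]
 [-0.00297198 -0.19063414 -0.98165666]]
```

View pics/scene0.png

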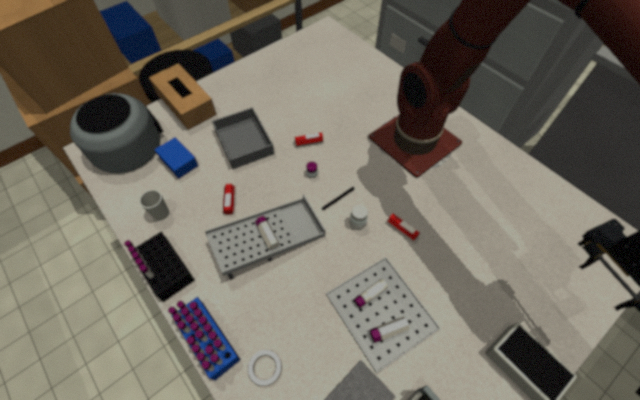

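View pics/top0.png

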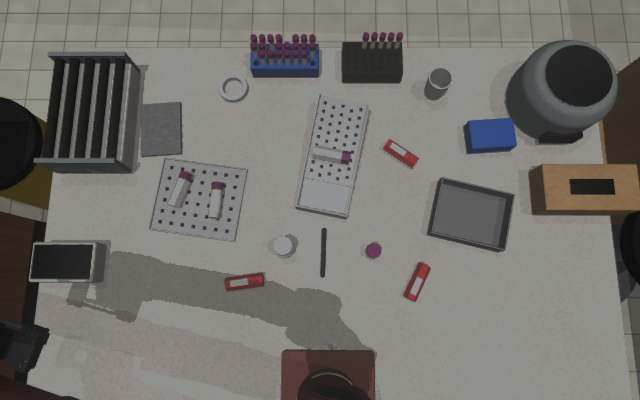

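The top view shows the ramp at about (335,155) with its plain trough at (325,195), nearest the robot. The hex tube is on the ramp at (332,155) and the bin is at (470,214). The tray at (200,200) holds two tubes, at (180,188) and (216,200). The red look-alikes are at (401,153), (417,282) and (244,282).

```bash
cat > h.py <<'E'
import numpy as np,cv2,pickle
def crop(c,x0,y0,x1,y1,f,name):
    cv2.imwrite(name,cv2.resize(c["image"][y0:y1,x0:x1],None,fx=f,fy=f,interpolation=cv2.INTER_CUBIC))
def cloud(c):
    z=c["range_z"];v,u=np.mgrid[0:400,0:640];K=c["mtx"]
    p=np.stack([(u-K[0,2])/K[0,0]*z,(v-K[1,2])/K[1,1]*z,z],-1)
    P=p@np.array(c["rotation"]).T+c["xyz"];P[z==0]=np.nan
    return P
def ray(c,u,v,h):
    K=c["mtx"];d=np.array(c["rotation"])@np.array([(u-K[0,2])/K[0,0],(v-K[1,2])/K[1,1],1])
    o=np.array(c["xyz"]);return o+d*(h-o[2])/d[2]
E
python3 - <<'E'
from h import *
c=pickle.load(open("top0.pkl","rb"));P=cloud(c)
crop(c,140,90,380,250,3.3,"pics/t1.png")
s=pickle.load(open("scene0.pkl","rb"))
crop(s,190,180,450,375,3,"pics/s1.png")
for n,u,v in [("hex",332,155),("tubeA",180,190),("tubeB",216,202),("bin",470,214),("trough",325,195),("rampup",345,105),("tray",200,200)]:
    print(n,P[v,u].round(4))
E
```

```text
hex [ 0.6017 -0.0098  0.0688]
tubeA [0.5166 0.3871 0.0343]
tubeB [0.4853 0.292  0.0318]
bin [ 0.4589 -0.3751  0.0085]
trough [0.5076 0.0079 0.0171]
rampup [ 0.7412 -0.0445  0.063 ]
tray [0.4962 0.3419 0.0038]
```

View pics/t1.png

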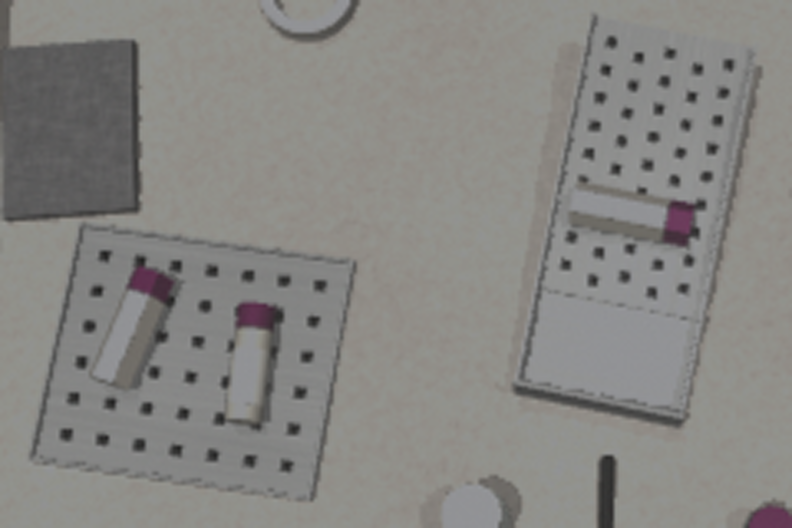

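View pics/s1.png

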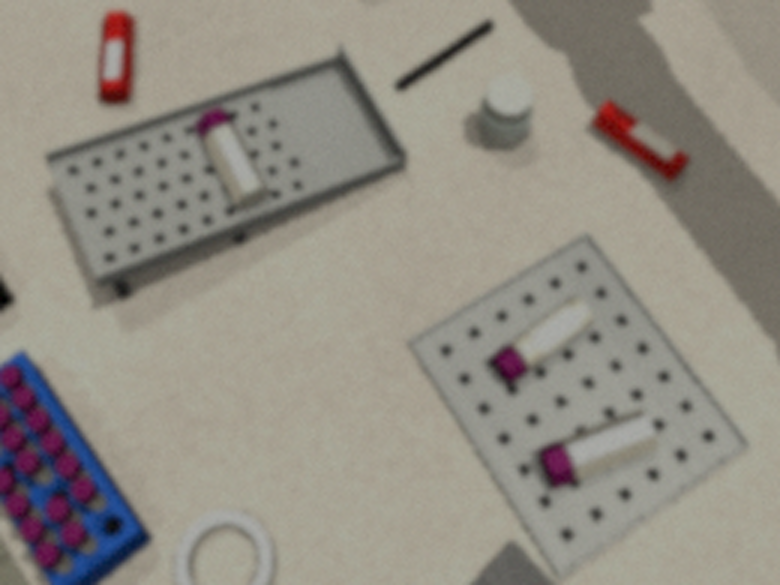

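The tray's left tube at top (180,190) is faceted: it has a flat bright face, a sharp edge and a wider cap. The right tube at (216,202) shades smoothly, so it is the round candidate. Next I measure poses and cross-profiles.

```bash
cat >> h.py <<'E'
def tube(P,cx,cy,base,r=0.075,hmin=0.008):
    # base: function (x,y)->surface height
    Q=P.reshape(-1,3);Q=Q[np.isfinite(Q[:,0])]
    Q=Q[np.hypot(Q[:,0]-cx,Q[:,1]-cy)<r]
    h=Q[:,2]-base(Q[:,0],Q[:,1]);m=(h>hmin)&(h<0.06);Q=Q[m];h=h[m]
    r=cv2.minAreaRect((Q[:,:2]*1000).astype(np.float32))
    return Q,h,r
E
python3 - <<'E'
from h import *
for cam in ["top0","scene0"]:
    P=cloud(pickle.load(open(cam+".pkl","rb")))
    print(cam)
    for n,x,y in [("A",.5166,.387),("B",.4853,.292)]:
        Q,h,r=tube(P,x,y,lambda a,b:0*a+.003,.065)
        print(n,r,len(Q),np.percentile(h,[50,90]).round(4))
        (cx,cy),(w,l),a=r
        box=cv2.boxPoints(r);e=box[1]-box[0];f=box[2]-box[1];d=e if np.hypot(*e)>np.hypot(*f) else f
        d=d/np.hypot(*d);t=(Q[:,:2]*1000-[cx,cy])@np.array([-d[1],d[0]])
        for k in range(-18,19,4):
            mm=(abs(t-k)<2);print(k,mm.sum(),(np.median(h[mm])*1000).round(1) if mm.any() else None,end=' | ')
        print()
    # ramp plane fit
    Q=P.reshape(-1,3);Q=Q[np.isfinite(Q[:,0])]
    # ramp points
    m=(abs(Q[:,1]+.02)<.1)&(Q[:,0]>.55)&(Q[:,0]<.72)&(Q[:,2]>.02)&(Q[:,2]<.08)
    R=Q[m]
    best=None;rng=np.random.default_rng(0)
    for _ in range(300):
        s=R[rng.choice(len(R),3,False)]
        try:p=np.linalg.solve(np.c_[s[:,:2],np.ones(3)],s[:,2])
        except: continue
        i=abs(R[:,:2]@p[:2]+p[2]-R[:,2])<.0025
        if best is None or i.sum()>best.sum():best=i
    p=np.linalg.lstsq(np.c_[R[best][:,:2],np.ones(best.sum())],R[best][:,2],rcond=None)[0]
    g=p[:2];print("ramp slope deg",np.degrees(np.arctan(np.hypot(*g))),"downhill dir",-g/np.hypot(*g),p,best.sum(),len(R))
    Q,h,r=tube(P,.602,-.01,lambda a,b:a*p[0]+b*p[1]+p[2],.065,.016)
    print("hex",r,len(Q),np.percentile(h,[50,90]).round(4),cv2.boxPoints(r))
    m=np.isfinite(P[...,0])
    # bin
    Q=P.reshape(-1,3);m=(abs(Q[:,0]-.46)<.13)&(abs(Q[:,1]+.375)<.15)&(Q[:,2]>.04)&(Q[:,2]<.06)
    print("bin",cv2.minAreaRect((Q[m][:,:2]*1000).astype(np.float32)),m.sum())
E
```

```text
top0
A ((522.2117919921875, 393.79644775390625), (35.131988525390625, 94.35523986816406), 71.0224838256836) 462 [0.028  0.0325]
-18 20 18.2 | -14 82 20.8 | -10 84 25.8 | -6 63 30.6 | -2 57 31.0 | 2 50 31.1 | 6 53 29.9 | 10 32 28.5 | 14 15 22.4 | 18 6 16.1 | 
B ((491.23309326171875, 272.1642761230469), (78.90969848632812, 94.39468383789062), 86.57400512695312) 424 [0.0271 0.0311]
-18 0 None | -14 0 None | -10 0 None | -6 0 None | -2 0 None | 2 0 None | 6 0 None | 10 42 18.2 | 14 83 24.7 | 18 58 27.9 | 
ramp slope deg 9.912028417365955 downhill dir [-0.98348433  0.18099328] [ 0.17185826 -0.03162754 -0.06615811] 2049 3451
hex ((606.7744140625, -6.75323486328125), (94.67941284179688, 34.766624450683594), 78.35193634033203) 455 [0.0289 0.0326] [[580.1912   -49.608353]
 [614.2419   -56.627724]
 [633.3576    36.101883]
 [599.30695   43.121254]]
bin ((454.35589599609375, -368.1773681640625), (191.8696746826172, 151.40341186523438), 76.30303955078125) 640
scene0
A ((522.655029296875, 394.7235107421875), (35.21343994140625, 96.21052551269531), 70.33377838134766) 564 [0.0282 0.0316]
-18 15 16.0 | -14 43 20.8 | -10 49 27.6 | -6 69 30.2 | -2 64 29.9 | 2 68 29.7 | 6 63 29.7 | 10 86 27.5 | 14 81 20.9 | 18 26 16.6 | 
B ((492.15020751953125, 274.26025390625), (77.93888854980469, 95.14965057373047), 86.16741943359375) 420 [0.027  0.0304]
-18 0 None | -14 0 None | -10 0 None | -6 0 None | -2 0 None | 2 0 None | 6 0 None | 10 21 22.0 | 14 45 25.8 | 18 52 28.5 | 
ramp slope deg 10.092553584042557 downhill dir [-0.97966791  0.20062598] [ 0.17437407 -0.03571003 -0.06823096] 1779 2901
hex ((605.4274291992188, -15.504119873046875), (117.34931182861328, 33.42304229736328), 78.37419891357422) 370 [0.0285 0.032 ] [[577.23474  -69.60735 ]
 [609.97205  -76.342735]
 [633.6201    38.599113]
 [600.8828    45.334496]]
bin ((453.6602478027344, -367.1180114746094), (196.71717834472656, 150.7266082763672), 76.11447143554688) 373
```

```bash
python3 - <<'E'
from h import *
for cam in ["top0","scene0"]:
    P=cloud(pickle.load(open(cam+".pkl","rb")))
    Q=P.reshape(-1,3);Q=Q[np.isfinite(Q[:,0])]
    m=(abs(Q[:,0]-.485)<.07)&(abs(Q[:,1]-.295)<.035)&(Q[:,2]>.012)&(Q[:,2]<.06);B=Q[m]
    r=cv2.minAreaRect((B[:,:2]*1000).astype(np.float32));print(cam,"B",r,len(B),np.percentile(B[:,2],[95,99]))
    b=cv2.boxPoints(r);print(b)
    (cx,cy),_,_=r
    d=max([b[1]-b[0],b[2]-b[1]],key=lambda e:np.hypot(*e));d=d/np.hypot(*d);print("axis",d)
    t=(B[:,:2]*1000-[cx,cy])@np.array([-d[1],d[0]]);h=B[:,2]-.003
    print([(k,(np.median(h[abs(t-k)<2])*1000).round(1)) for k in range(-14,17,4) if (abs(t-k)<2).any()])
    m=(Q[:,2]>.022)&(Q[:,2]<.085)&(Q[:,0]>.4)&(Q[:,0]<.82)&(Q[:,1]>-.11)&(Q[:,1]<.075)&(Q[:,1]<.14-.12*(Q[:,0]-.4)/.4)
    # largest blob
    r=cv2.minAreaRect((Q[m][:,:2]*1000).astype(np.float32));print("ramp",r)
c=pickle.load(open("top0.pkl","rb"))
print([ray(c,*p).round(4) for p in [(320.3,94.5,.079),(368.8,105.2,.079),(347.9,217.9,.045),(296.4,207.6,.045)]])
for k in c: print(k) if 0 else None
E
```

```text
top0 B ((492.6823425292969, 296.3723449707031), (30.406951904296875, 94.39468383789062), 86.57400512695312) 420 [0.03488114 0.03703722]
[[444.6608  284.0165 ]
 [538.8868  278.37558]
 [540.70386 308.72818]
 [446.4779  314.3691 ]]
axis [ 0.9982128  -0.05975898]
[(-14, np.float64(18.3)), (-10, np.float64(25.5)), (-6, np.float64(27.4)), (-2, np.float64(29.3)), (2, np.float64(29.8)), (6, np.float64(29.1)), (10, np.float64(26.8)), (14, np.float64(21.3))]
ramp ((607.6810302734375, -10.623291015625), (136.3412628173828, 306.0244140625), 78.34795379638672)
scene0 B ((493.7689514160156, 298.4244384765625), (29.502239227294922, 95.14965057373047), 86.16741943359375) 419 [0.03415191 0.03503233]
[[445.31454 286.88626]
 [540.2514  280.52634]
 [542.2234  309.96262]
 [447.2865  316.32254]]
axis [ 0.99776363 -0.06684128]
[(-14, np.float64(22.0)), (-10, np.float64(26.1)), (-6, np.float64(28.5)), (-2, np.float64(29.3)), (2, np.float64(29.1)), (6, np.float64(28.2)), (10, np.float64(25.4)), (14, np.float64(19.5))]
ramp ((607.0618286132812, -10.024551391601562), (139.6038818359375, 306.2696228027344), 78.55799865722656)
[array([0.7634, 0.0208, 0.079 ]), array([ 0.7337, -0.1057,  0.079 ]), array([ 0.4418, -0.0505,  0.045 ]), array([0.4684, 0.0814, 0.045 ])]
```

The top and scene fits agree:

| Item | Centre (m) | Check |
|---|---|---|
| hex_tube | (0.607, -0.007) | lying across the ramp |
| Tray right tube | (0.493, 0.297) | 30 mm wide with a curved profile, so it is the round one |
| Tray left tube | – | 35 mm wide, flat top, so it is the spare hex |
| Ramp | (0.6075, -0.010) | plane height there is 38.6 mm, as specified |

I go to the pre-grasp pose above the hex tube.

```bash
cat >> h.py <<'E'
from scipy.spatial.transform import Rotation as Ro
def unit(v): v=np.array(v,float);return v/np.linalg.norm(v)
d=np.array([-.979,.2019,0]);t10=np.radians(10)
C=np.array([.6075,-.0103,0.0])           # ramp origin
ry=np.array([-.2019,-.979,0])
n=np.cos(t10)*np.array([0,0,1])+np.sin(t10)*d
def RT(ax,yd):
    x=unit(ax);y=np.array(yd,float);y=unit(y-x*(x@y));return np.c_[x,y,np.cross(x,y)]
RH=RT(-n,-d)
def go(p,R):
    from rig import bot
    s=bot.get_state();R0=s["orientation"];q=s["joint_pos"]
    print("t",round(s["time_s"],2),"q",q.round(2),"pos",s["tool_pos"].round(4),"F",s["force"].round(1),"w",round(s["gripper_width"],4))
    print("shift",(R0.T@(np.array(p)-s["tool_pos"])).round(4),"rot",Ro.from_matrix(R0.T@R).as_rotvec().round(4))
E
python3 - <<'E'
from h import *
hexc=np.array([.6068,-.0067,.0535])
print(hexc+n*.088)
go(hexc+n*(.1-.012),RH)
E
```

```text
[ 0.59183986 -0.00361476  0.14016308]
t 0.1 q [-1.39  0.33  0.04  1.47 -0.01  1.34 -0.06] pos [0.1769 0.625  0.2218] F [ 0.5 -0.   0.9] w 0.0872
shift [ 0.0823 -0.4918  0.5705] rot [ 1.4944 -0.1296  0.1416]
```

```bash
python3 -m creep '[[0,-0.49,0.57,1.494,-0.13,0.142,-1],[0,-0.49,0.57,1.494,-0.13,0.142,-1],[0,-0.49,0.57,1.494,-0.13,0.142,-1],[0,-0.49,0.57,1.494,-0.13,0.142,-1],[0,-0.49,0.57,1.494,-0.13,0.142,-1],[0,-0.49,0.57,1.494,-0.13,0.142,-1],[0,-0.49,0.57,1.494,-0.13,0.142,-1],[0,-0.49,0.57,1.494,-0.13,0.142,-1],[0,-0.49,0.57,1.494,-0.13,0.142,-1],[0,-0.49,0.57,1.494,-0.13,0.142,-1]]' 20; python3 - <<'E'
from h import *
go([.5918,-.0036,.1402],RH)
E
```

```text
time_s: 1.1
tool_pos: [0.4536, 0.2065, 0.2225]
orientation: [[0.171, 0.965, -0.201], [-0.033, -0.199, -0.98], [-0.985, 0.174, -0.002]]
force: [0.0, 0.3, 0.3]
gripper_width: 0.0869
t 1.1 q [-1.05 -0.11  0.41  1.96  0.19  1.17 -0.9 ] pos [0.4536 0.2065 0.2225] F [0.  0.3 0.3] w 0.0869
shift [0.1117 0.1607 0.1781] rot [ 0.0003 -0.0017 -0.0004]
```

```bash
python3 -m creep '[[0.03,0.16,0.178,0,0,0,-1],[0.03,0.16,0.178,0,0,0,-1],[0.05,0.16,0.178,0,0,0,-1],[0.07,0.16,0.178,0,0,0,-1],[0.112,0.16,0.178,0,0,0,-1],[0.112,0.16,0.178,0,0,0,-1],[0.112,0.16,0.178,0,0,0,-1],[0.112,0.16,0.178,0,0,0,-1]]'; python3 - <<'E'
from h import *
from rig import bot
go([.5918,-.0036,.1402],RH)
s=bot.get_state();c=bot.capture("wrist");c["tp"]=s["tool_pos"];c["R"]=s["orientation"];pickle.dump(c,open("w1.pkl","wb"))
cv2.imwrite("pics/w1.png",c["image"]);print(c["tool_from_camera"].round(3))
T=c["tool_from_camera"];c["rotation"]=s["orientation"]@T[:3,:3];c["xyz"]=s["orientation"]@T[:3,3]+s["tool_pos"]
P=cloud(c)
base=lambda x,y:.0385+((x-C[0])*d[0]+(y-C[1])*d[1])*-.1763
Q,h,r=tube(P,.6068,-.0067,base,.06,.017);print(r,len(Q),np.percentile(h,[50,90,99]),cv2.boxPoints(r))
E
```

```text
time_s: 1.9
tool_pos: [0.5914, -0.001, 0.1394]
orientation: [[0.169, 0.966, -0.197], [-0.034, -0.194, -0.98], [-0.985, 0.172, 0.001]]
force: [0.5, 0.3, -0.3]
gripper_width: 0.0873
t 1.9 q [-0.77  0.18  0.74  1.9  -0.1   0.94 -0.19] pos [ 0.5914 -0.001   0.1394] F [ 0.5  0.3 -0.3] w 0.0873
shift [-0.0007  0.001   0.0025] rot [ 0.0055 -0.0004  0.0014]
[[ 0.    -0.298  0.954 -0.161]
 [ 1.     0.001  0.     0.   ]
 [-0.001  0.954  0.298 -0.084]
 [ 0.     0.     0.     1.   ]]
((609.94189453125, -6.585014343261719), (95.70448303222656, 31.14102554321289), 78.62088012695312) 4002 [0.02830578 0.02955421 0.03037134] [[585.2362   -50.42457 ]
 [615.76514  -56.568695]
 [634.6476    37.25454 ]
 [604.11865   43.398666]]
```

View pics/w1.png

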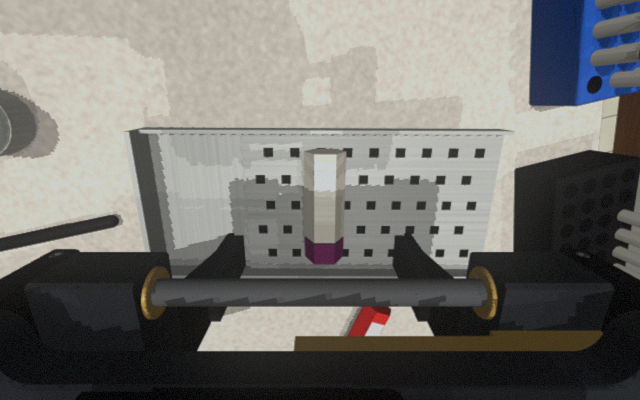

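The wrist view shows the six-sided tube at about (323,205), centred between the open fingers, cap towards the camera at (323,250). The wrist fit agrees with the first one to 3 mm. I descend.

```bash
python3 - <<'E'
from h import *
hexc=np.array([.6078,-.0067,.0535]);go(hexc-n*.0125,RH)
E
```

```text
t 1.95 q [-0.77  0.18  0.74  1.9  -0.1   0.94 -0.2 ] pos [ 0.5918 -0.      0.1402] F [-0.1  0.6  0.2] w 0.0869
shift [0.1008 0.0017 0.0035] rot [ 0.0067 -0.0019  0.0002]
```

```bash
python3 -m creep '[[0.03,0.002,0.004,0.006,-0.002,0,-1],[0.06,0.002,0.004,0.006,-0.002,0,-1],[0.08,0.002,0.004,0.006,-0.002,0,-1],[0.09,0.002,0.004,0.006,-0.002,0,-1],[0.096,0.002,0.004,0.006,-0.002,0,-1],[0.1,0.002,0.004,0.006,-0.002,0,-1],[0.1,0.002,0.004,0.006,-0.002,0,-1]]'; python3 - <<'E'
from h import *
hexc=np.array([.6078,-.0067,.0535]);go(hexc-n*.0125,RH)
E
```

```text
time_s: 2.65
tool_pos: [0.6104, -0.0078, 0.0424]
orientation: [[0.171, 0.965, -0.201], [-0.035, -0.198, -0.98], [-0.985, 0.174, -0.0]]
force: [1.5, -0.0, 0.9]
gripper_width: 0.0873
t 2.65 q [-0.67  0.36  0.68  1.94 -0.27  0.76 -0.06] pos [ 0.6104 -0.0078  0.0424] F [ 1.5 -0.   0.9] w 0.0873
shift [ 0.0011 -0.0008 -0.0006] rot [ 0.0007 -0.0006 -0.0007]
```

```bash
python3 -m creep '[[0.001,0,0,0,0,0,-0.2],[0.001,0,0,0,0,0,0],[0.001,0,0,0,0,0,0.2],[0.001,0,0,0,0,0,0.4],[0.001,0,0,0,0,0,0.6],[0.001,0,0,0,0,0,0.6],[0.001,0,0,0,0,0,0.6],[0.001,0,0,0,0,0,0.6]]' 20; python3 - <<'E'
from h import *
from rig import bot
s=bot.get_state();c=bot.capture("wrist");cv2.imwrite("pics/w2.png",c["image"]);print(s["force"],s["gripper_width"],s["tool_pos"])
E
```

```text
time_s: 3.45
tool_pos: [0.6103, -0.0083, 0.0408]
orientation: [[0.17, 0.965, -0.202], [-0.035, -0.199, -0.979], [-0.985, 0.174, 0.0]]
force: [0.2, 0.8, 0.0]
gripper_width: 0.0329
[0.24543227 0.82443458 0.02857623] 0.03291896805843555 [ 0.6102917  -0.00825378  0.04080192]
```

View pics/w2.png

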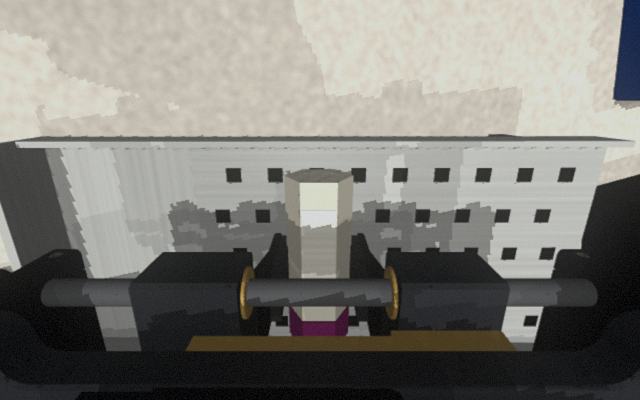

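The fingers are closed on the tube (320,250) and the opening is 33 mm. I lift it and check the hold.

```bash
python3 -m creep '[[-0.01,0,0,0,0,0,0.6],[-0.03,0,0,0,0,0,0.6],[-0.06,0,0,0,0,0,0.6],[-0.1,0,0,0,0,0,0.6],[-0.13,0,0,0,0,0,0.6],[-0.13,0,0,0,0,0,0.6]]'; python3 - <<'E'
from h import *
from rig import bot
s=bot.get_state();c=bot.capture("wrist");cv2.imwrite("pics/w3.png",c["image"]);print(s["force"],s["gripper_width"],s["tool_pos"])
# bin target: centre (.454,-.368); bin long axis
ang=np.radians(76.2);u=np.array([np.cos(ang),np.sin(ang),0]);jy=np.array([np.sin(ang),-np.cos(ang),0])
RB=RT([0,0,-1],jy)
go([.454,-.368,.16],RB)
E
```

```text
time_s: 4.1
tool_pos: [0.59, -0.0037, 0.1737]
orientation: [[0.176, 0.963, -0.202], [-0.033, -0.199, -0.979], [-0.984, 0.179, -0.004]]
force: [0.8, -0.1, -0.6]
gripper_width: 0.033
[ 0.84384815 -0.07481228 -0.64142275] 0.03302767726815582 [ 0.59004394 -0.00370523  0.17365415]
t 4.15 q [-0.8   0.13  0.77  1.87 -0.06  1.   -0.22] pos [ 0.5891 -0.0034  0.1713] F [-0.2 -0.3 -1.7] w 0.0334
shift [-3.000e-04 -5.980e-02  3.843e-01] rot [ 0.0377 -0.0061 -0.1777]
```

View pics/w3.png

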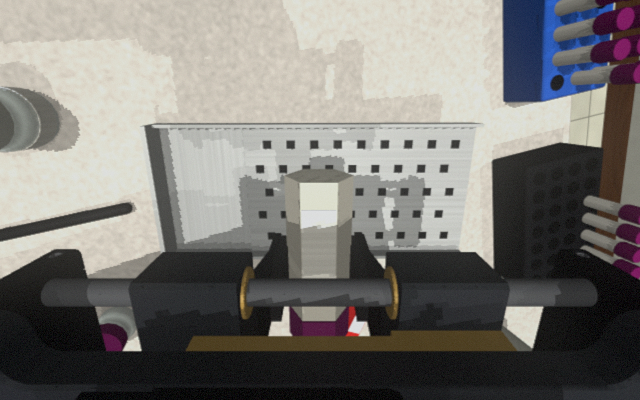

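The tube is held, unchanged in the hand at (320,250), and the ramp is clear. I carry it to the bin.

```bash
python3 -m creep '[[0,-0.06,0.384,0.038,-0.006,-0.178,0.6],[0,-0.06,0.384,0.038,-0.006,-0.178,0.6],[0,-0.06,0.384,0.038,-0.006,-0.178,0.6],[0,-0.06,0.384,0.038,-0.006,-0.178,0.6],[0,-0.06,0.384,0.038,-0.006,-0.178,0.6],[0,-0.06,0.384,0.038,-0.006,-0.178,0.6],[0,-0.06,0.384,0.038,-0.006,-0.178,0.6],[0,-0.06,0.384,0.038,-0.006,-0.178,0.6],[0,-0.06,0.384,0.038,-0.006,-0.178,0.6],[0,-0.06,0.384,0.038,-0.006,-0.178,0.6]]';  cat >> h.py <<'E'
ang=np.radians(76.2);jy=np.array([np.sin(ang),-np.cos(ang),0]);RB=RT([0,0,-1],jy)
E
python3 - <<'E'
from h import *
from rig import bot
go([.454,-.368,.16],RB)
c=bot.capture("top");pickle.dump(c,open("top1.pkl","wb"));crop(c,380,140,580,290,4,"pics/t2.png")
c=bot.capture("wrist");cv2.imwrite("pics/w4.png",c["image"])
E
```

```text
time_s: 5.15
tool_pos: [0.4516, -0.3686, 0.1574]
orientation: [[-0.006, 0.97, -0.242], [-0.002, -0.242, -0.97], [-1.0, -0.005, 0.003]]
force: [0.4, 0.8, -0.8]
gripper_width: 0.0334
t 5.15 q [-0.15  0.34  0.93  1.75 -0.28  1.2   0.61] pos [ 0.4516 -0.3686  0.1574] F [ 0.4  0.8 -0.8] w 0.0334
shift [-0.0026  0.0022 -0.0011] rot [-0.0033  0.003   0.0054]
```

View pics/w4.png

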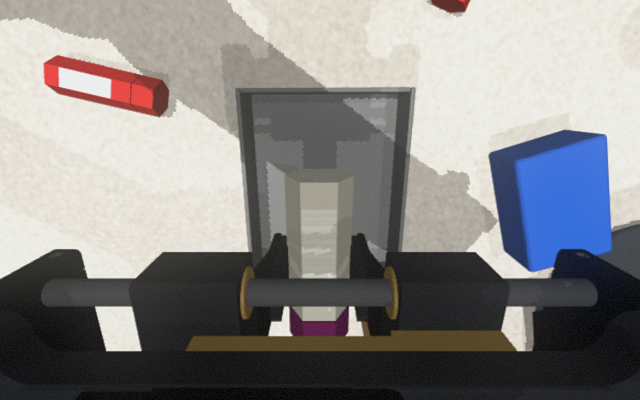

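View pics/t2.png

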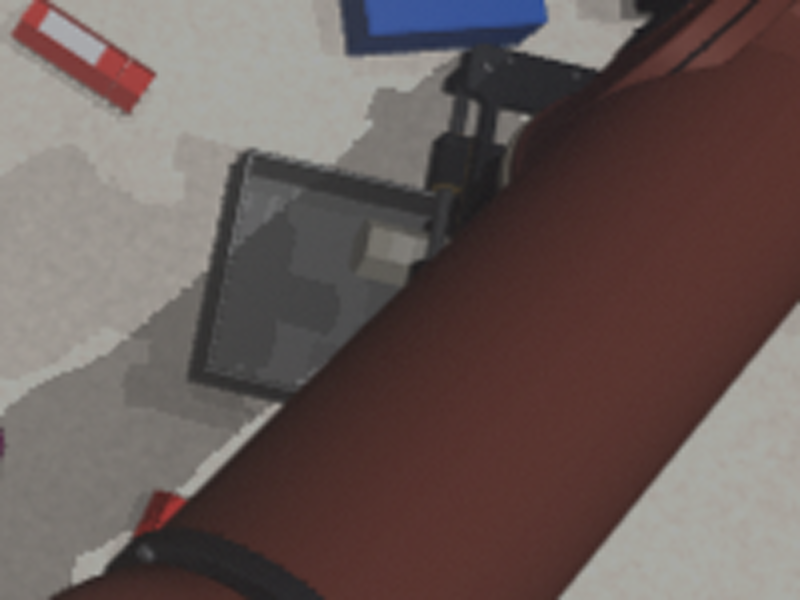

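The wrist view shows the tube aligned with the bin, which spans (240-412,90-260), and well inside its walls. I lower it gently.

```bash
python3 -m creep '[[0.03,0.002,-0.001,-0.003,0.003,0.005,0.6],[0.06,0.002,-0.001,-0.003,0.003,0.005,0.6],[0.09,0.002,-0.001,-0.003,0.003,0.005,0.6],[0.115,0.002,-0.001,-0.003,0.003,0.005,0.6],[0.13,0.002,-0.001,-0.003,0.003,0.005,0.6],[0.138,0.002,-0.001,-0.003,0.003,0.005,0.6],[0.143,0.002,-0.001,-0.003,0.003,0.005,0.6],[0.146,0.002,-0.001,-0.003,0.003,0.005,0.6],[0.146,0.002,-0.001,-0.003,0.003,0.005,0.6]]'; python3 - <<'E'
from h import *
go([.454,-.368,.006],RB)
E
```

```text
time_s: 6.15
tool_pos: [0.4548, -0.3678, 0.0129]
orientation: [[0.002, 0.972, -0.236], [-0.001, -0.236, -0.972], [-1.0, 0.002, 0.0]]
force: [-0.4, 0.5, 0.1]
gripper_width: 0.0332
t 6.15 q [-0.04  0.52  0.81  1.87 -0.46  0.95  0.74] pos [ 0.4548 -0.3678  0.0129] F [-0.4  0.5  0.1] w 0.0332
shift [ 0.0069 -0.0008  0.0003] rot [ 0.0027  0.     -0.0023]
```

```bash
python3 -m creep '[[0.002,0,0,0,0,0,0.6],[0.004,0,0,0,0,0,0.6],[0.005,0,0,0,0,0,0.6],[0.005,0,0,0,0,0,0.6]]'; python3 - <<'E'
from h import *
go([.454,-.368,.006],RB)
E
```

```text
time_s: 6.55
tool_pos: [0.4544, -0.3677, 0.0074]
orientation: [[0.001, 0.972, -0.236], [-0.0, -0.236, -0.972], [-1.0, 0.001, -0.0]]
force: [0.3, -1.1, -0.7]
gripper_width: 0.0332
t 6.55 q [-0.03  0.53  0.8   1.87 -0.47  0.94  0.75] pos [ 0.4544 -0.3677  0.0074] F [ 0.3 -1.1 -0.7] w 0.0332
shift [ 0.0014 -0.0003  0.0004] rot [ 0.0025 -0.0002 -0.0015]
```

```bash
python3 -m creep '[[0.001,0,0,0,0,0,0.6],[0.0015,0,0,0,0,0,0.6],[0.002,0,0,0,0,0,0.6],[0.002,0,0,0,0,0,0.6]]'; python3 - <<'E'
from h import *
go([.454,-.368,.006],RB)
E
```

```text
time_s: 6.95
tool_pos: [0.4546, -0.3678, 0.0065]
orientation: [[0.002, 0.972, -0.236], [0.0, -0.236, -0.972], [-1.0, 0.002, -0.001]]
force: [-4.9, 3.9, 13.2]
gripper_width: 0.0332
t 6.95 q [-0.03  0.53  0.8   1.87 -0.47  0.94  0.75] pos [ 0.4546 -0.3678  0.0065] F [-4.9  3.9 13.2] w 0.0332
shift [ 0.0005 -0.0005  0.0003] rot [ 0.0023 -0.0008 -0.0021]
```

The tube is on the floor at 13 N. I ease up slightly and open.

```bash
python3 -m creep '[[-0.0008,0,0,0,0,0,0.6],[-0.0008,0,0,0,0,0,0.2],[-0.0008,0,0,0,0,0,0.1],[-0.0008,0,0,0,0,0,0],[-0.0008,0,0,0,0,0,-0.2],[-0.0008,0,0,0,0,0,-0.3],[-0.0008,0,0,0,0,0,-0.3],[-0.0008,0,0,0,0,0,-0.3]]'; python3 -m creep '[[-0.01,0,0,0,0,0,-0.3],[-0.03,0,0,0,0,0,-0.3],[-0.06,0,0,0,0,0,-0.3],[-0.1,0,0,0,0,0,-0.3],[-0.15,0,0,0,0,0,-0.3],[-0.18,0,0,0,0,0,-0.3],[-0.18,0,0,0,0,0,-0.3]]';  python3 - <<'E'
from h import *
from rig import bot
yv=[.06,1,0]   # jaw dir for round tube
R=RT([0,0,-1],[.063,.998,0])
go([.493,.297,.16],R)
c=bot.capture("wrist");cv2.imwrite("pics/w5.png",c["image"])
E
```

```text
time_s: 7.75
tool_pos: [0.4544, -0.3677, 0.0062]
orientation: [[0.001, 0.972, -0.236], [-0.0, -0.236, -0.972], [-1.0, 0.001, -0.0]]
force: [-0.8, 0.2, -0.5]
gripper_width: 0.0559
time_s: 8.45
tool_pos: [0.4557, -0.3696, 0.1914]
orientation: [[0.008, 0.972, -0.237], [-0.003, -0.237, -0.972], [-1.0, 0.009, 0.001]]
force: [0.3, -0.1, 0.1]
gripper_width: 0.0567
t 8.45 q [-0.17  0.31  0.95  1.71 -0.26  1.25  0.6 ] pos [ 0.4557 -0.3696  0.1914] F [ 0.3 -0.1  0.1] w 0.0567
shift [ 0.0295 -0.1218 -0.6565] rot [-1.7467  0.0086 -0.0052]
```

View pics/w5.png

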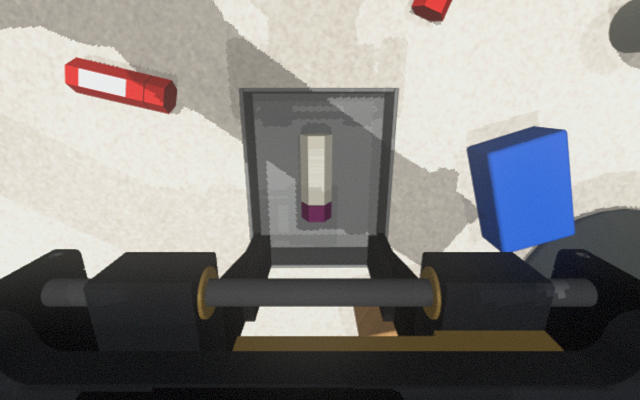

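The hex tube lies inside the bin at (316,177), clear of the walls. Now to the tray.

```bash
python3 -m creep '[[0,-0.122,-0.656,-1.747,0.009,-0.005,-0.4],[0,-0.122,-0.656,-1.747,0.009,-0.005,-0.4],[0,-0.122,-0.656,-1.747,0.009,-0.005,-0.4],[0,-0.122,-0.656,-1.747,0.009,-0.005,-0.4],[0,-0.122,-0.656,-1.747,0.009,-0.005,-0.4],[0,-0.122,-0.656,-1.747,0.009,-0.005,-0.4],[0,-0.122,-0.656,-1.747,0.009,-0.005,-0.4],[0,-0.122,-0.656,-1.747,0.009,-0.005,-0.4],[0,-0.122,-0.656,-1.747,0.009,-0.005,-0.4],[0,-0.122,-0.656,-1.747,0.009,-0.005,-0.4]]';  python3 - <<'E'
from h import *
R=RT([0,0,-1],[.063,.998,0])
go([.493,.297,.16],R)
E
```

```text
time_s: 9.5
tool_pos: [0.4804, 0.1334, 0.1854]
orientation: [[-0.007, 0.298, 0.954], [0.004, 0.954, -0.298], [-1.0, 0.002, -0.007]]
force: [1.3, -0.5, 0.6]
gripper_width: 0.0613
t 9.5 q [-0.82  0.04  0.49  1.89 -0.03  1.22  0.94] pos [0.4804 0.1334 0.1854] F [ 1.3 -0.5  0.6] w 0.0613
shift [ 0.0259  0.1598 -0.0366] rot [-0.24   -0.0072 -0.0025]
```

```bash
python3 -m creep '[[0.01,0.16,-0.037,-0.24,-0.007,-0.003,-0.4],[0.01,0.16,-0.037,-0.24,-0.007,-0.003,-0.4],[0.02,0.16,-0.037,-0.24,-0.007,-0.003,-0.4],[0.026,0.16,-0.037,-0.24,-0.007,-0.003,-0.4],[0.026,0.16,-0.037,-0.24,-0.007,-0.003,-0.4],[0.026,0.16,-0.037,-0.24,-0.007,-0.003,-0.4]]';  python3 - <<'E'
from h import *
from rig import bot
R=RT([0,0,-1],[.063,.998,0])
go([.493,.297,.006],R)
s=bot.get_state();c=bot.capture("wrist");cv2.imwrite("pics/w6.png",c["image"])
T=c["tool_from_camera"];c["rotation"]=s["orientation"]@T[:3,:3];c["xyz"]=s["orientation"]@T[:3,3]+s["tool_pos"]
P=cloud(c);Q=P.reshape(-1,3)
m=(abs(Q[:,0]-.49)<.07)&(abs(Q[:,1]-.297)<.03)&(Q[:,2]>.018)&(Q[:,2]<.045);B=Q[m]
r=cv2.minAreaRect((B[:,:2]*1000).astype(np.float32));print(r,cv2.boxPoints(r),np.percentile(B[:,2],99))
E
```

```text
time_s: 10.1
tool_pos: [0.4944, 0.2939, 0.1598]
orientation: [[-0.0, 0.07, 0.998], [-0.002, 0.998, -0.07], [-1.0, -0.002, -0.0]]
force: [0.0, -0.7, 0.1]
gripper_width: 0.0609
t 10.1 q [-0.94  0.23  0.38  1.75 -0.09  1.18  0.96] pos [0.4944 0.2939 0.1598] F [ 0.  -0.7  0.1] w 0.0609
shift [ 0.1538  0.0034 -0.0016] rot [-0.0069 -0.0003  0.0025]
((496.1134033203125, 297.4292297363281), (29.512081146240234, 95.28118896484375), 85.74280548095703) [[447.50885 286.25043]
 [542.52716 279.17737]
 [544.71796 308.60803]
 [449.69965 315.6811 ]] 0.033250028482724334
```

View pics/w6.png

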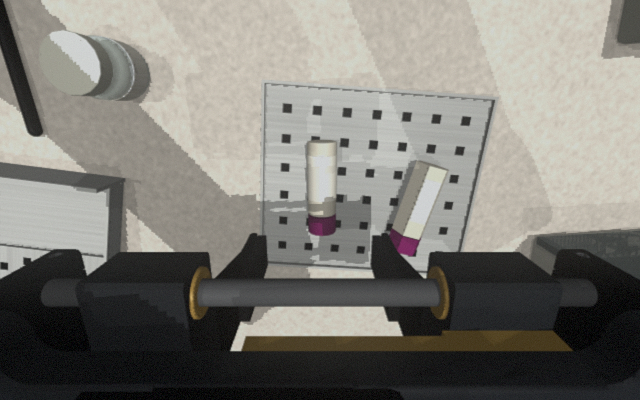

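Two tubes are on the tray here. At (322,187) is one with smooth shading, a round outline, 29.5 mm wide and top at 33 mm, which is the round tube. At (420,205) is one with sharp facets, the spare hex. I confirm with a crop and then descend.

```bash
python3 - <<'E'
from h import *
im=cv2.imread("pics/w6.png");crop({"image":im},280,120,470,265,4,"pics/w6c.png")
R=RT([0,0,-1],[.072,.997,0]);go([.4945,.2975,.006],R)
E
```

```text
t 10.15 q [-0.94  0.23  0.38  1.75 -0.09  1.18  0.96] pos [0.4949 0.2934 0.1604] F [-0.1 -0.1 -0.5] w 0.0611
shift [ 0.1544  0.0043 -0.0008] rot [0.0009 0.0005 0.0016]
```

View pics/w6c.png

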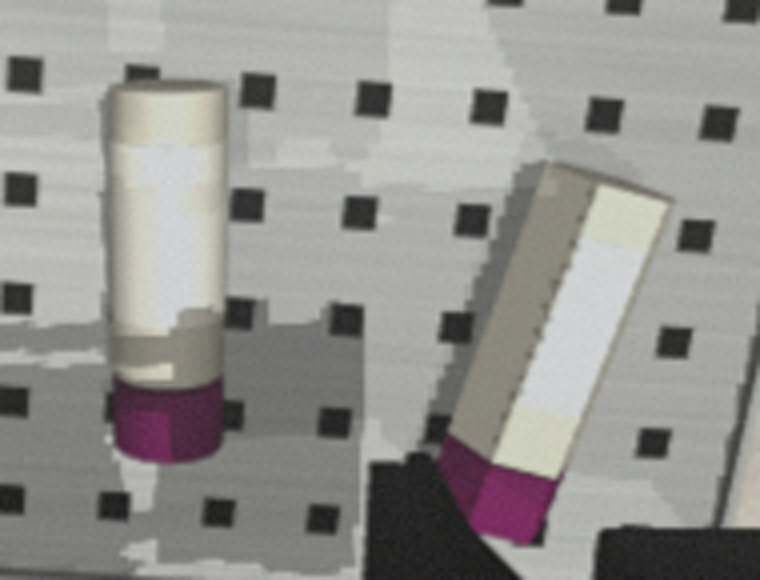

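The left tube is clearly round. I descend.

```bash
python3 -m creep '[[0.04,0.004,-0.001,0,0,0.001,-0.4],[0.08,0.004,-0.001,0,0,0.001,-0.4],[0.11,0.004,-0.001,0,0,0.001,-0.4],[0.13,0.004,-0.001,0,0,0.001,-0.4],[0.142,0.004,-0.001,0,0,0.001,-0.4],[0.148,0.004,-0.001,0,0,0.001,-0.4],[0.15,0.004,-0.001,0,0,0.001,-0.4],[0.15,0.004,-0.001,0,0,0.001,-0.4]]';  python3 - <<'E'
from h import *
R=RT([0,0,-1],[.072,.997,0]);go([.4945,.2975,.006],R)
E
```

```text
time_s: 10.95
tool_pos: [0.4947, 0.2995, 0.0116]
orientation: [[0.002, 0.07, 0.998], [0.001, 0.998, -0.07], [-1.0, 0.002, 0.002]]
force: [0.8, -0.4, -0.9]
gripper_width: 0.061
t 10.95 q [-0.91  0.4   0.35  1.87 -0.17  0.89  1.02] pos [0.4947 0.2995 0.0116] F [ 0.8 -0.4 -0.9] w 0.061
shift [ 0.0056 -0.002  -0.0001] rot [ 0.0025  0.0018 -0.0016]
```

```bash
python3 -m creep '[[0.003,-0.002,0,0,0,0,-0.4],[0.005,-0.002,0,0,0,0,-0.4],[0.005,-0.002,0,0,0,0,-0.4]]'; python3 -m creep '[[0,0,0,0,0,0,-0.1],[0,0,0,0,0,0,0.1],[0,0,0,0,0,0,0.3],[0,0,0,0,0,0,0.5],[0,0,0,0,0,0,0.6],[0,0,0,0,0,0,0.6],[0,0,0,0,0,0,0.6]]' 15
```

```text
time_s: 11.25
tool_pos: [0.4939, 0.2974, 0.0058]
orientation: [[0.001, 0.069, 0.998], [0.001, 0.998, -0.069], [-1.0, 0.001, 0.001]]
force: [-0.3, 0.2, 0.2]
gripper_width: 0.0609
time_s: 11.95
tool_pos: [0.494, 0.2974, 0.0057]
orientation: [[0.001, 0.069, 0.998], [0.001, 0.998, -0.069], [-1.0, 0.001, 0.001]]
force: [0.9, 0.7, 1.2]
gripper_width: 0.0294
```

```bash
python3 -m creep '[[-0.01,0,0,0,0,0,0.6],[-0.04,0,0,0,0,0,0.6],[-0.08,0,0,0,0,0,0.6],[-0.12,0,0,0,0,0,0.6],[-0.16,0,0,0,0,0,0.6],[-0.18,0,0,0,0,0,0.6],[-0.18,0,0,0,0,0,0.6]]';cat >> h.py <<'E'
ctr=C-d*.115+np.array([0,0,.0385+.115*.1763+.015/np.cos(t10)])
E
python3 - <<'E'
from h import *
from rig import bot
print(ctr)
go(ctr-n*.0122+n*.1,RH)
c=bot.capture("wrist");cv2.imwrite("pics/w7.png",c["image"])
E
```

```text
time_s: 12.65
tool_pos: [0.4954, 0.2982, 0.1901]
orientation: [[0.006, 0.069, 0.998], [0.005, 0.998, -0.069], [-1.0, 0.005, 0.005]]
force: [0.7, 0.2, -1.6]
gripper_width: 0.0295
[ 0.720085  -0.0335185  0.0740059]
t 12.65 q [-0.95  0.21  0.39  1.71 -0.08  1.23  0.95] pos [0.4954 0.2982 0.1901] F [ 0.7  0.2 -1.6] w 0.0295
shift [ 0.0292 -0.3134  0.2319] rot [ 1.6997 -0.1492  0.1214]
```

View pics/w7.png

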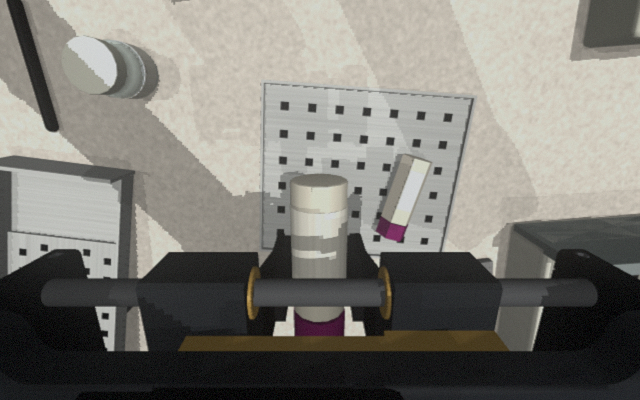

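The round tube is held at (320,250) and the spare hex is still on the tray at (405,195). I move over the upper end of the ramp.

```bash
python3 -m creep '[[0,-0.313,0.232,1.7,-0.149,0.121,0.6],[0,-0.313,0.232,1.7,-0.149,0.121,0.6],[0,-0.313,0.232,1.7,-0.149,0.121,0.6],[0,-0.313,0.232,1.7,-0.149,0.121,0.6],[0,-0.313,0.232,1.7,-0.149,0.121,0.6],[0,-0.313,0.232,1.7,-0.149,0.121,0.6],[0,-0.313,0.232,1.7,-0.149,0.121,0.6],[0,-0.313,0.232,1.7,-0.149,0.121,0.6],[0,-0.313,0.232,1.7,-0.149,0.121,0.6],[0,-0.313,0.232,1.7,-0.149,0.121,0.6]]';python3 -m creep '[[0,0,0,0,0,0,0.6]]'; python3 - <<'E'
from h import *
go(ctr-n*.0122+n*.1,RH)
E
```

```text
time_s: 13.7
tool_pos: [0.7029, -0.0337, 0.1839]
orientation: [[0.15, 0.989, -0.004], [-0.022, -0.0, -1.0], [-0.988, 0.15, 0.022]]
force: [-0.5, 0.0, -1.0]
gripper_width: 0.0295
time_s: 13.8
tool_pos: [0.7027, -0.0307, 0.1839]
orientation: [[0.15, 0.989, 0.004], [-0.02, 0.007, -1.0], [-0.989, 0.149, 0.021]]
force: [-0.0, 0.8, -0.4]
gripper_width: 0.0296
t 13.8 q [-0.62  0.44  0.79  1.56 -0.33  1.13  0.22] pos [ 0.7027 -0.0307  0.1839] F [-0.   0.8 -0.4] w 0.0296
shift [ 0.0235 -0.001  -0.0008] rot [ 0.2079 -0.0126  0.0222]
```

```bash
python3 -m creep '[[0.01,-0.001,-0.001,0.208,-0.013,0.022,0.6],[0.023,-0.001,-0.001,0.208,-0.013,0.022,0.6],[0.023,-0.001,-0.001,0.208,-0.013,0.022,0.6],[0.023,-0.001,-0.001,0.208,-0.013,0.022,0.6],[0.023,-0.001,-0.001,0.208,-0.013,0.022,0.6]]'; python3 - <<'E'
from h import *
from rig import bot
s=bot.get_state();c=bot.capture("wrist");cv2.imwrite("pics/w8.png",c["image"])
T=c["tool_from_camera"];c["rotation"]=s["orientation"]@T[:3,:3];c["xyz"]=s["orientation"]@T[:3,3]+s["tool_pos"]
go(ctr-n*.0122,RH)
# check ramp surface plane in ramp frame near the placing
P=cloud(c).reshape(-1,3);P=P[np.isfinite(P[:,0])]
x=(P-C)@d;y=(P-C)@ry;res=P[:,2]-(.0385-.1763*x)
for x0 in range(-140,60,20):
    m=(abs(x-x0/1000)<.01)&(y>-.06)&(y<.0)&(abs(res)<.008)
    print(x0,m.sum(),(np.median(res[m])*1000).round(1) if m.any() else None)
for s_ in (-1,1):
    m=(abs(x)<.1)&(s_*y>.04)&(s_*y<.09)&(res>.009)&(res<.02)
    if m.any(): print("guard",s_,np.percentile(y[m],[5,50,95]))
m=(res>.006)&(abs(y)<.075)&(x<-.1)&(x>-.17)&(res<.02);print("end",np.percentile(x[m],[1,50]) if m.any() else None)
E
```

```text
time_s: 14.3
tool_pos: [0.7063, -0.0306, 0.1633]
orientation: [[0.173, 0.965, -0.197], [-0.035, -0.194, -0.98], [-0.984, 0.176, -0.0]]
force: [0.4, -1.3, -1.8]
gripper_width: 0.0295
t 14.35 q [-0.66  0.45  0.83  1.6  -0.36  1.06  0.04] pos [ 0.7064 -0.0307  0.1635] F [ 1.3 -0.3 -1.5] w 0.0295
shift [ 1.027e-01 -2.000e-03  1.000e-04] rot [ 0.0044 -0.0012 -0.0029]
-140 1150 -1.6
-120 968 -1.6
-100 1126 -1.6
-80 1524 -1.6
-60 1528 -1.6
-40 1526 -1.6
-20 1530 -1.6
0 1541 -1.6
20 1540 -1.6
40 1535 -1.7
guard -1 [-0.06837016 -0.06686427 -0.06536598]
guard 1 [0.06426691 0.06535163 0.0672278 ]
end [-0.15157182 -0.12535579]
```

View pics/w8.png

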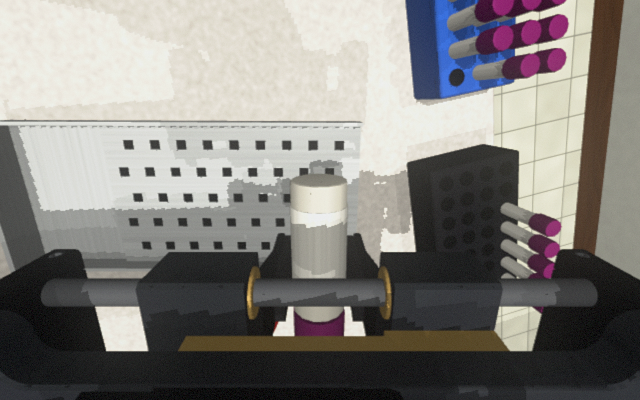

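```bash
python3 - <<'E'
from h import *
P=cloud(pickle.load(open("top0.pkl","rb")))
Q=P[30:85,335:410].reshape(-1,3);Q=Q[np.isfinite(Q[:,0])]
for h in (.03,.06,.1):
    m=Q[:,2]>h
    if m.any(): print(h,Q[m].min(0),Q[m].max(0))
E
```

```text
0.03 [ 0.83100767 -0.2010134   0.03033802] [ 0.93108985 -0.03758701  0.11733949]
0.06 [ 0.83356358 -0.19675809  0.06009123] [ 0.92543523 -0.04020064  0.11733949]
0.1 [ 0.90473727 -0.19362718  0.10032306] [ 0.92523897 -0.09023867  0.11733949]
```

There is clearance to the rack: its front is at x=0.83 and the gripper body stays above 0.13 m. I descend to just above contact.

```bash
python3 -m creep '[[0.03,-0.002,0,0.004,-0.001,-0.003,0.6],[0.06,-0.002,0,0.004,-0.001,-0.003,0.6],[0.08,-0.002,0,0.004,-0.001,-0.003,0.6],[0.092,-0.002,0,0.004,-0.001,-0.003,0.6],[0.097,-0.002,0,0.004,-0.001,-0.003,0.6],[0.099,-0.002,0,0.004,-0.001,-0.003,0.6],[0.099,-0.002,0,0.004,-0.001,-0.003,0.6]]'; python3 - <<'E'
from h import *
go(ctr-n*.0122,RH)
E
```

```text
time_s: 15.05
tool_pos: [0.7218, -0.0336, 0.0658]
orientation: [[0.17, 0.964, -0.204], [-0.035, -0.201, -0.979], [-0.985, 0.174, -0.0]]
force: [-0.3, 1.2, -1.1]
gripper_width: 0.0295
t 15.05 q [-0.59  0.58  0.75  1.65 -0.45  0.92  0.09] pos [ 0.7218 -0.0336  0.0658] F [-0.3  1.2 -1.1] w 0.0295
shift [ 0.0039 -0.0002  0.0003] rot [-0.0017 -0.0001 -0.0004]
```

```bash
python3 -m creep '[[0.001,0,0,0,0,0,0.6],[0.002,0,0,0,0,0,0.6],[0.003,0,0,0,0,0,0.6],[0.003,0,0,0,0,0,0.6]]'; python3 -m creep '[[0.0005,0,0,0,0,0,0.6],[0.001,0,0,0,0,0,0.6],[0.001,0,0,0,0,0,0.6]]'; python3 - <<'E'
from h import *
go(ctr-n*.0122,RH)
E
```

```text
time_s: 15.45
tool_pos: [0.7218, -0.0335, 0.0621]
orientation: [[0.169, 0.964, -0.204], [-0.035, -0.201, -0.979], [-0.985, 0.173, -0.0]]
force: [-0.9, -0.6, -0.6]
gripper_width: 0.0295
time_s: 15.75
tool_pos: [0.7219, -0.0336, 0.0611]
orientation: [[0.169, 0.964, -0.204], [-0.035, -0.201, -0.979], [-0.985, 0.173, -0.0]]
force: [-0.1, 0.2, 0.7]
gripper_width: 0.0295
t 15.75 q [-0.58  0.58  0.75  1.65 -0.46  0.91  0.1 ] pos [ 0.7219 -0.0336  0.0611] F [-0.1  0.2  0.7] w 0.0295
shift [-0.0008  0.0004  0.0002] rot [-0.0018  0.0001  0.0007]
```

```bash
python3 -m creep '[[0.0005,0,0,0,0,0,0.6],[0.001,0,0,0,0,0,0.6],[0.001,0,0,0,0,0,0.6]]'
```

```text
time_s: 16.05
tool_pos: [0.722, -0.0336, 0.061]
orientation: [[0.169, 0.964, -0.204], [-0.034, -0.201, -0.979], [-0.985, 0.173, -0.001]]
force: [-6.2, 2.2, 10.1]
gripper_width: 0.0295
```

Contact at 10 N. I ease off, open, then lift straight off the slope.

```bash
python3 -m creep '[[-0.0008,0,0,0,0,0,0.6],[-0.0008,0,0,0,0,0,0.6],[-0.0008,0,0,0,0,0,-0.6],[-0.0008,0,0,0,0,0,-0.6],[-0.001,0,0,0,0,0,-0.6],[-0.02,0,0,0,0,0,-0.6],[-0.06,0,0,0,0,0,-0.6],[-0.1,0,0,0,0,0,-0.6],[-0.12,0,0,0,0,0,-0.6],[-0.12,0,0,0,0,0,-0.6]]'; python3 - <<'E'
from h import *
from rig import bot
for n_ in ("scene","wrist"):
    c=bot.capture(n_);cv2.imwrite(f"pics/{n_}9.png",c["image"])
print(bot.get_state()["time_s"])
E
```

```text
time_s: 17.05
tool_pos: [0.7033, -0.03, 0.1836]
orientation: [[0.176, 0.963, -0.204], [-0.034, -0.201, -0.979], [-0.984, 0.179, -0.003]]
force: [0.1, -0.4, 0.8]
gripper_width: 0.069
17.15
```

View pics/wrist9.png

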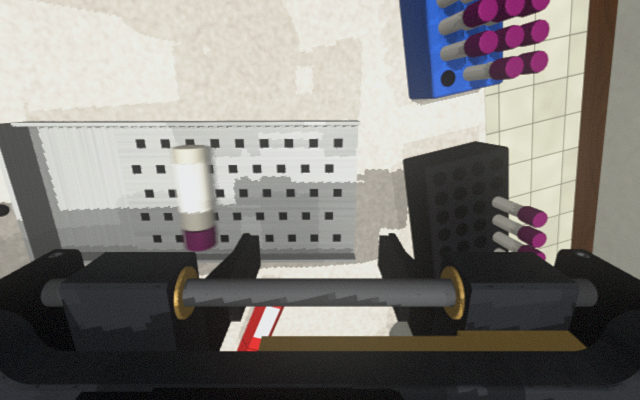

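View pics/scene9.png

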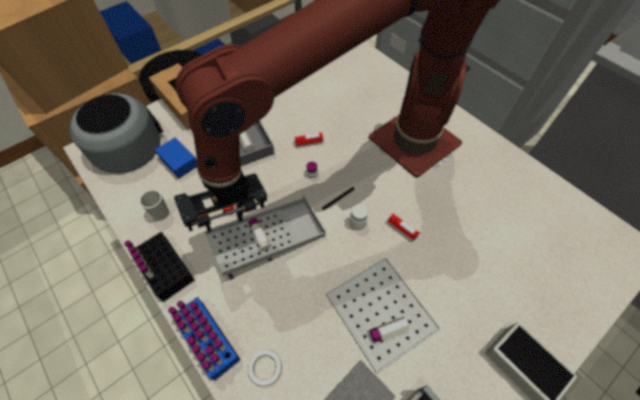

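The tube is rolling down by itself, at wrist (195,195). I let time pass, staying clear.

```bash
python3 -m creep '[[-0.03,0,0,0,0,0,-0.6],[-0.06,0,0,0,0,0,-0.6],[-0.06,0,0,0,0,0,-0.6],[-0.06,0,0,0,0,0,-0.6],[-0.06,0,0,0,0,0,-0.6],[-0.06,0,0,0,0,0,-0.6],[-0.06,0,0,0,0,0,-0.6],[-0.06,0,0,0,0,0,-0.6],[-0.06,0,0,0,0,0,-0.6],[-0.06,0,0,0,0,0,-0.6]]';python3 -m creep '[[0,0,0,0,0,0,-0.6],[0,0,0,0,0,0,-0.6],[0,0,0,0,0,0,-0.6],[0,0,0,0,0,0,-0.6],[0,0,0,0,0,0,-0.6],[0,0,0,0,0,0,-0.6],[0,0,0,0,0,0,-0.6],[0,0,0,0,0,0,-0.6],[0,0,0,0,0,0,-0.6],[0,0,0,0,0,0,-0.6]]'; python3 - <<'E'
from h import *
from rig import bot
def look():
    c=bot.capture("scene");P=cloud(c).reshape(-1,3);P=P[np.isfinite(P[:,0])]
    x=(P-C)@d;y=(P-C)@ry;res=P[:,2]-(.0385-.1763*x)
    m=(abs(y)<.06)&(x>-.12)&(x<.138)&(res>.012)&(res<.06)
    print("tube ramp frame x,y",np.percentile(x[m],[2,50,98]).round(3),np.percentile(y[m],[2,50,98]).round(3),m.sum())
    return c
look();c=look();crop(c,180,90,360,290,3,"pics/s10.png")
w=bot.capture("wrist");cv2.imwrite("pics/w10.png",w["image"])
E
```

```text
time_s: 18.15
tool_pos: [0.6916, -0.0274, 0.2373]
orientation: [[0.169, 0.964, -0.204], [-0.035, -0.201, -0.979], [-0.985, 0.173, -0.0]]
force: [0.6, -0.2, 1.1]
gripper_width: 0.0698
time_s: 19.15
tool_pos: [0.6916, -0.0274, 0.2374]
orientation: [[0.169, 0.964, -0.204], [-0.035, -0.201, -0.979], [-0.985, 0.173, -0.0]]
force: [0.3, 0.6, -0.6]
gripper_width: 0.0697
tube ramp frame x,y [0.12  0.128 0.137] [-0.048 -0.004  0.045] 206
tube ramp frame x,y [0.119 0.128 0.137] [-0.047 -0.003  0.045] 201
```

View pics/s10.png

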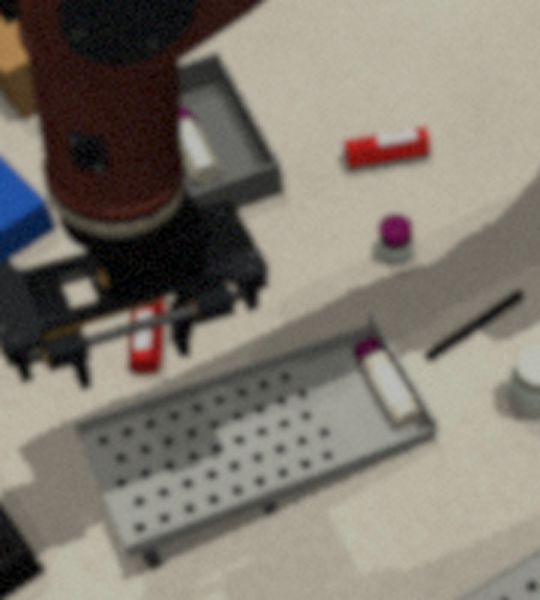

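View pics/w10.png

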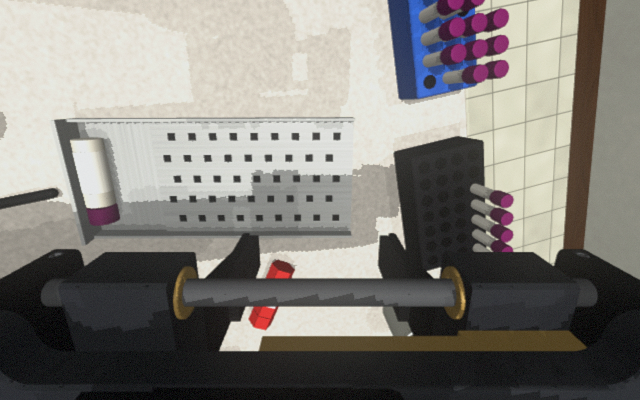

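The round tube rests in the trough against the end wall at wrist (95,180). The hex tube lies in the bin at crop (195,140). The arm is clear, so I hand in.

```bash
python3 - <<'E'
from rig import bot
print(bot.hand_in(), bot.get_state()["time_s"])
E
```

```text
the job is handed in; nothing more can be done
the job is handed in; nothing more can be done
```

The job is done and handed in after about 19 s of the 64 s allowed, in the order asked.

- **Hex tube:** I took it off the ramp and set it on the floor of the grey bin. It touched at 13 N, then I eased off and let go.
- **Round tube:** I took it from the tray and laid it across the upper end of the ramp, 35 mm below the open end, touching at 10 N. After I let go it rolled down by itself into the trough.

**Last checks:**
- The round tube rests against the trough's end wall, straight across, with its centre about 3 mm off the midline. Two readings in a row agreed, so it was still.
- The hex tube lies clear of the bin walls.
- The spare six-sided tube, last seen after the tube was let go, was still on the tray, and I did not touch the red look-alikes.
- The gripper was empty and about 0.2 m above the ramp.

**Disagreements:** The wrist camera put the ramp surface about 1.6 mm lower than the top and scene cameras, within the calibration, so I found the contact height by touch. The gripper read 33 mm across the hex tube's corners instead of 34.6 mm, but the grip held without slipping.

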